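# Set a panel blank to its saw line and clamp it

## Robot

A 6-joint arm with a two-finger parallel gripper is mounted at the origin on the work surface; the furniture and walls round the work are solid. World frame = base frame: x ahead of the robot, y to its left, z up, the work surface at z = 0. Lengths are in m, angles in degrees, forces in N, time in s.
With the tool pointing down it reaches from about 0.375 to 0.9 m from the base axis. Payload 3.1 kg.
Tool frame: the origin (TCP) lies at the very end of the fingers, on their centre line; the grasp point (between the pads) lies bot.grip_point_offset behind it (bot.grip_point_offset is the distance from the TCP to the grasp point, in m); z points along the fingers, y is the line along which they close (so a half turn about z gives the same grasp; the last joint's range is limited). The gripper opens to 87 mm and grips with 3 to 60 N. Pads are 19 mm wide; open, the fingers measure 117 mm over their backs; the gripper's body (75 mm by 190 mm) begins 51 mm behind the grasp point.
Start: joints at [64.887, 30.224, 82.088, -0, 67.689, -10.227], TCP at [0.161, 0.604, 0.223] pointing down, gripper open.
Joint ranges: [-176.69, 176.69], [-43.24, 126.21], [12.49, 139.97], [-82, 262], [0, 151.66], [-163.58, 163.58]. Speed limits (degrees/s): [159.86, 159.86, 180, 180, 180, 180].

## Interface

Orientations are given as a 3x3 rotation matrix whose columns are the frame's x, y, z axes.
In Python, from rig import bot, viewer, ticket gives the robot as it stands.
- The arm moves only by the tool servo_tool, never from a script. Its argument "targets" is a list of rows, each an object with "offset": the shift along the tool's x, y, z in m, a list of three; "dr": the turn, a rotation vector about the tool's x, y, z in degrees, a list of three. In form: [{"offset": [x, y, z], "dr": [ax, ay, az]}, ...]. A call has 1 to 20 rows; each row is the pose to reach, as a shift and turn from the pose commanded when the call began, along the tool's axes at that moment; what a row does not reach only later rows make up. A row lasts 1/12 s, in which the tool goes at most 41.7 mm and 7.16 degrees, less where a joint would pass 70% of its speed; a pose out of reach is approached as far as the arm can. A call with a gripper value outside its range is refused whole. "gripper" is the gripper command: -1 is fully open, 1 is shut, values between are in proportion, set as the call begins (left out, the last holds). The fingers move at their own pace and stop on an object; the grip force is fixed at half the most. Time passes only in rows, so rows that repeat a pose let the fingers close. It gives the time, the measured TCP pose, the force, the opening and the grip force at its end, in the units of the state.
- bot.read_state(): the state, without advancing time (a new reading comes with each control period).
- viewer.capture(name): name is "scene" or "top" or "wrist"; returns a dict with "color" (384x512x3 uint8, red, green, blue), "camera_matrix" (3x3 intrinsics, pixels), "R" (3x3) and "t" (3): a world point X has camera coordinates R X + t. Camera axes: x right, y down, z forward; pixel columns grow to the right and rows downward; lengths in m; the calibration is good to about 2 mm. A picture is of the moment at which its call begins. There is no depth.
- ticket.hand_in(): hands the job in; it is judged then, once.
The state is a dict: "time_s": time; "joint_positions": joint angles; "qvel": joint speeds; "tau": joint torques, N m; "position": TCP position; "tcp_rot": TCP orientation; "force": force on the tool from outside, world axes, zero at the start; "moment": the same for the moment, N m; "opening": opening from 0.0 (shut) to 1.0 (fully open); "grasp_force": force on a finger pad.
Only numpy, scipy, OpenCV 4.12 (cv2) and the standard library are available. Lean on these libraries where they do the work, as an engineer would, in place of code of your own. Each camera call takes 0.05 s, during which the arm holds its last target. There are 200 camera calls.

## Task

Get the aluminium panel blank ready for sawing: with pushes of the fingertips, never lifting it off the ledge, slide it back flat against the wooden fence and along the ledge to the right until its hatched end hangs out over the steel-faced right end and the dark saw line stands right above that end. Then press the red clamp lever over towards the front and down until it lies nearly level, so that the panel stays clamped there. Leave the marker, the solder spool and the black heat sink alone.

Things in the scene. Friction and masses are not known exactly. Their poses are not given: they have to be found in the camera images.
- sawing_board: Wooden sawing board fixed to the table. Axes: x from the robot side to the fence, y left along the ledge, z up; origin under the ledge's middle, at table height. Ledge: flat, 50 mm high, x -30..30, y -75..75 mm, right end steel-faced. Plywood base 12 mm thick: x -78..47, y -75..75 mm; beyond its ends only table.
- fence_face (a point): Middle of the fence's front face, at ledge height (board x +30 mm, y 0, 50 mm up; axes as the board's). The darker wooden fence runs along the whole ledge, 12 mm higher than it. The panel's back edge must lie along this face; the panel's centre is then at board x -5 mm.
- ledge_end (a point): Middle of the top edge of the ledge's right, steel-faced end (board x 0, y -75 mm, 50 mm up; axes as the board's). The saw line must stand above this edge; the panel's centre is then at board y -20 mm.
- panel: Aluminium front panel, 70 mm (own x) by 200 mm (own y), 4 mm thick, with a window and holes, 0.16 kg, loose, flat on the ledge off the fence and a little askew. Origin: centre of its underside. Its front edge always juts out in front of the ledge and its left end beyond the ledge's left end, so a fingertip outside the ledge, reaching below the plate, can push either edge.
- saw_line (a point): Middle of the dark saw line drawn straight across the panel's top, 45 mm from its right (own -y) end, which is hatched in red; panel y -55 mm. Axes as the panel's.
- clamp_lever (a joint): Clamp lever angle, rad: 0 upright, growing as it swings towards the robot side (board -x) and down, stop at 1.52, nearly level. Arm with a red grip, end 90 mm from the pin. Below 0.9 its cam is clear of the panel; from about 1.0 it presses the panel down and draws it to the fence; dead centre 1.40. It stays where it is left (friction 0.09 N m); near the end it takes some 6 N at the grip.
- lever_pin (a point): Middle of the lever's pin, along board y, at board x +22, y -50 mm, 72 mm above the table. The steel bracket round it on the fence spans board x +10..47, y -65..-35 mm, up to 88 mm above the table.
- lever_grip (a point): Point on the axis of the red grip, 80 mm from the pin and 10 mm short of the grip's end; the grip is 19 mm thick here. Its z axis points along the lever, away from the pin.
- marker: White and black marker pen, 135 mm long, 17 mm thick, lying on the table in front of the board. Leave alone.
- solder_spool: Blue solder spool, 57 mm wide, 42 mm tall, standing on the table behind the board's fence. Leave alone.
- heatsink: Small black finned heat sink, 30 x 35 x 20 mm, on the table behind the board's fence. Leave alone.
There are look-alikes about, which are no part of the job. Of the things that look like the panel, the larger one is meant.

How it is judged (in metres and radians):
On the way:
1. the panel lies flush with the fence with its saw line at the ledge's right end, while the clamp is still open (y of saw_line in the frame of sawing_board between -0.08 and -0.07 m and x of panel in the frame of sawing_board above -0.0085 m and angle between the x axis of panel and the x axis of sawing_board, either way round below 0.035 rad and z of panel in the frame of sawing_board between 0.046 and 0.054 m and value of joint clamp_lever below 0.9 rad), for 0.2 s.
At the end, for the whole second after the job is handed in: The panel rests flat on the ledge, flush with the fence (its centre within 3.5 mm of flush, 0.035 rad), its saw line within 5 mm of the ledge's right end; the clamp lever is down past 1.38 rad; the panel is still; marker, spool and heat sink within 15 mm of where they were (y of saw_line in the frame of sawing_board between -0.08 and -0.07 m and x of panel in the frame of sawing_board above -0.0085 m and angle between the x axis of panel and the x axis of sawing_board, either way round below 0.035 rad and z of panel in the frame of sawing_board between 0.046 and 0.054 m and value of joint clamp_lever above 1.38 rad and linear speed of panel below 0.01 m/s and angular speed of panel below 0.1 rad/s and distance of each of marker, solder_spool, heatsink from where it was at the start of the episode below 0.015 m); the robot touches nothing.
It fails at once if the panel is lifted off the ledge or falls from it (z of panel in the frame of sawing_board above 0.065 m or z of panel in the frame of sawing_board below 0.035 m).
It fails at once if the panel is tipped up (angle between panel's own z axis and vertical above 0.2 rad).
It fails at once if the marker is disturbed (distance of marker from where it was at the start of the episode above 0.015 m).
It fails at once if the solder spool is disturbed (distance of solder_spool from where it was at the start of the episode above 0.015 m).
It fails at once if the heat sink is disturbed (distance of heatsink from where it was at the start of the episode above 0.015 m).
It also fails if it takes over 64 s, if anything falls off the work surface, if the arm or the gripper's body presses on something with over 40 N, if the wrist force passes 120 N, or if a joint passes its speed limit or range.

## Working session

There is one attempt and no reset: what is moved stays moved. The work goes in short steps, Python scripts to look and compute and a tool call to move; the robot and the scene stay as the last step left them, time stands still between calls to the robot, and variables do not carry over. Pictures are saved under pics/ and viewed, at most 10 in all, crops included, and the job is handed in when it is done.

Besides the shell and the picture viewer there is one more tool, called after ">>>" as name(argument=value, ...) on one line, values as JSON. servo_tool: Moves the arm, as the interface text tells. Its arguments: {"type":"object","properties":{"targets":{"type":"array"},"gripper":{"type":"number"}},"required":["targets"]}

```bash
ls; mkdir -p pics; python3 - <<'E'
from rig import bot, viewer, ticket
import cv2,numpy as np
s=bot.read_state();print(s['time_s'],s['position'],s['tcp_rot'],bot.grip_point_offset,s['opening'])
for n in("scene","top"):
    c=viewer.capture(n);cv2.imwrite(f'pics/{n}0.png',cv2.resize(c['color'][:,:,::-1],None,fx=1.56,fy=1.56,interpolation=cv2.INTER_CUBIC))
    np.savez(f'{n}0.npz',**c);print(c['camera_matrix'].tolist(),c['R'].tolist(),c['t'])
E
```

```text
pics
0.0 [0.16020893 0.60335305 0.22155446] [[-9.66444089e-01  2.56875414e-01 -9.19271741e-04]
 [ 2.56876779e-01  9.66442131e-01 -1.98176700e-03]
 [ 3.79355721e-04 -2.15140657e-03 -9.99997614e-01]] 0.0187 0.9950327764254576
[[489.6270322777365, 0.0, 251.50815756117106], [0.0, 489.6270322777365, 193.55950532508155], [0.0, 0.0, 1.0]] [[0.8495201398162251, -0.5274240869744828, 0.011805275335805623], [-0.4072223498158858, -0.6698093124677457, -0.6209069517584048], [0.3353885654834544, 0.522665588508196, -0.7837953768250562]] [-0.5742113   0.04460705  1.07084761]
[[479.56917922694373, 0.0, 261.20282290066984], [0.0, 479.56917922694373, 188.37696278012587], [0.0, 0.0, 1.0]] [[0.005095151377196152, -0.9999839321229448, -0.002484940316640663], [-0.9937128233682141, -0.004785236871766862, -0.11185672166505585], [0.11184303333697698, 0.0030392439873908384, -0.9937212380189773]] [-0.34095922  0.45699047  1.05248084]
```

View pics/scene0.png

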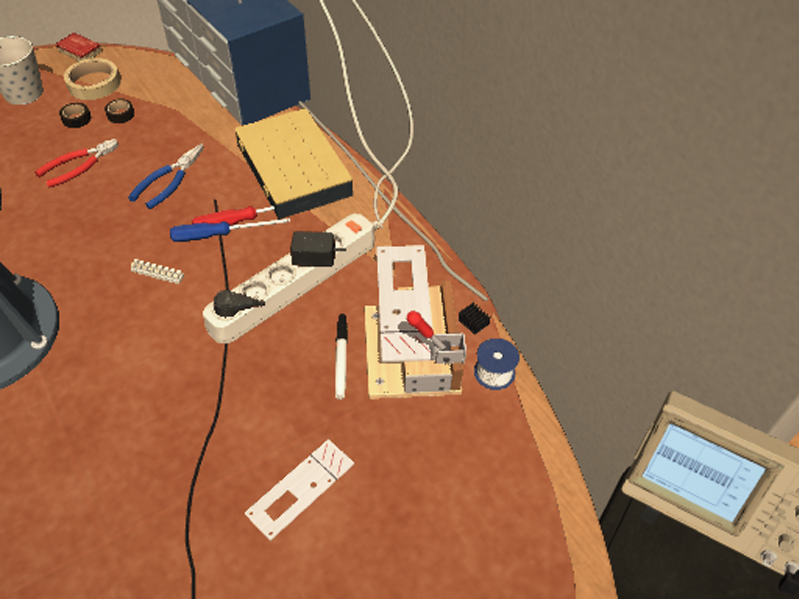

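View pics/top0.png

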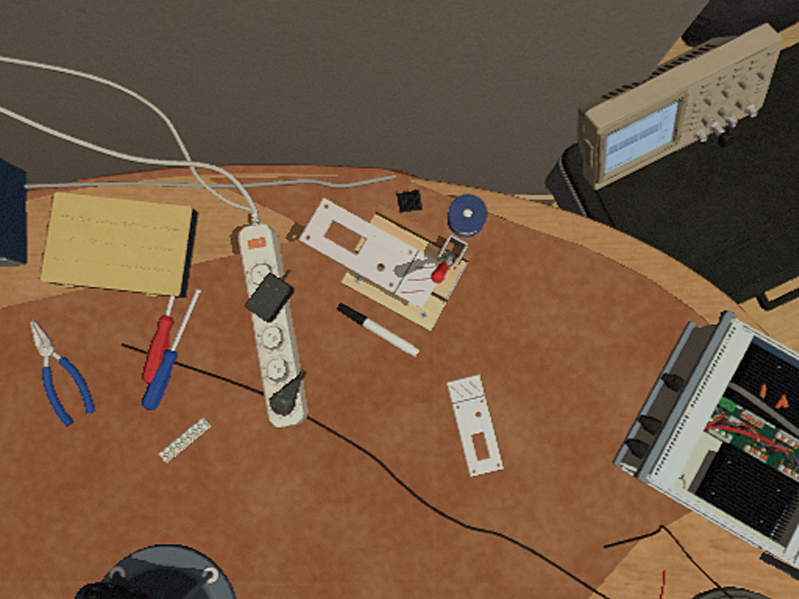

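The scene shows the board at the right with the larger panel on it. In the top view the panel spans about (320,200)–(430,300), the red grip is at (440,272), and the marker runs (340,307)–(418,352). The heat sink is at (409,201) and the spool at (467,214). The small look-alike panel lies alone at (475,425). Next I'll zoom in.

```bash
cat >h.py <<'E'
import numpy as np,cv2
from rig import bot,viewer,ticket
def ray(c,uv,z):
    uv=np.atleast_2d(uv).astype(float)
    d=np.c_[uv,np.ones(len(uv))]@np.linalg.inv(c['camera_matrix']).T@c['R']
    o=-c['R'].T@c['t']; return o+d*((z-o[2])/d[:,2])[:,None]
def proj(c,X):
    p=(np.atleast_2d(X)@c['R'].T+c['t'])@c['camera_matrix'].T; return p[:,:2]/p[:,2:]
def crop(c,x0,y0,x1,y1,f,name):
    cv2.imwrite(name,cv2.resize(c['color'][y0:y1,x0:x1,::-1],None,fx=f,fy=f,interpolation=cv2.INTER_CUBIC))
E
python3 - <<'E'
from h import *
c=dict(np.load('top0.npz'));crop(c,180,115,320,220,5.7,'pics/topcrop.png')
c2=dict(np.load('scene0.npz'));crop(c2,205,150,345,255,5.7,'pics/scenecrop.png')
h=cv2.cvtColor(c['color'],cv2.COLOR_RGB2HSV)
m=((h[...,1]<40)&(h[...,2]>170)).astype(np.uint8)
cs,_=cv2.findContours(m,0,2)
for k in cs:
    if cv2.contourArea(k)>150:
        r=cv2.minAreaRect(k);b=cv2.boxPoints(r);print(cv2.contourArea(k),r,b.round(1).tolist(),ray(c,b,.054)[:,:2].round(4).tolist())
E
```

```text
1213.0 ((304.3164978027344, 272.41900634765625), (61.710479736328125, 21.088356018066406), 75.65067291259766) [[286.5, 245.10000610351562], [306.8999938964844, 239.89999389648438], [322.20001220703125, 299.70001220703125], [301.70001220703125, 304.8999938964844]] [[0.3324, -0.3939], [0.3439, -0.438], [0.2174, -0.4699], [0.2063, -0.4263]]
2760.0 ((490.1546630859375, 283.7135314941406), (112.02955627441406, 122.64119720458984), 28.36904525756836) [[411.70001220703125, 311.1000061035156], [470.0, 203.10000610351562], [568.5999755859375, 256.3999938964844], [510.29998779296875, 364.29998779296875]] [[0.1948, -0.6598], [0.4253, -0.7935], [0.3116, -1.0001], [0.0867, -0.8632]]
166.0 ((250.26470947265625, 216.05882263183594), (38.93017578125, 5.65945291519165), 30.963754653930664) [[232.10000610351562, 208.5], [235.0, 203.60000610351562], [268.3999938964844, 223.60000610351562], [265.5, 228.5]] [[0.4111, -0.2757], [0.4217, -0.2819], [0.3785, -0.3548], [0.368, -0.3485]]
462.0 ((175.46096801757812, 220.62863159179688), (46.35364532470703, 21.181310653686523), 80.31121826171875) [[161.100006103
[... 152 characters left out ...]
, -0.1659], [0.3388, -0.1851], [0.3309, -0.1402]]
465.5 ((165.14865112304688, 160.8918914794922), (36.00337600708008, 20.385473251342773), 80.53767395019531) [[152.10000610351562, 144.8000030517578], [172.1999969482422, 141.5], [178.1999969482422, 177.0], [158.10000610351562, 180.3000030517578]] [[0.5512, -0.0972], [0.5589, -0.1415], [0.4797, -0.1565], [0.4721, -0.1126]]
2365.5 ((238.52720642089844, 161.70892333984375), (90.04603576660156, 31.50417709350586), 29.445430755615234) [[191.60000610351562, 153.3000030517578], [207.10000610351562, 125.9000015258789], [285.5, 170.10000610351562], [270.0, 197.60000610351562]] [[0.5326, -0.1848], [0.5945, -0.2179], [0.496, -0.3919], [0.4354, -0.3581]]
```

View pics/topcrop.png

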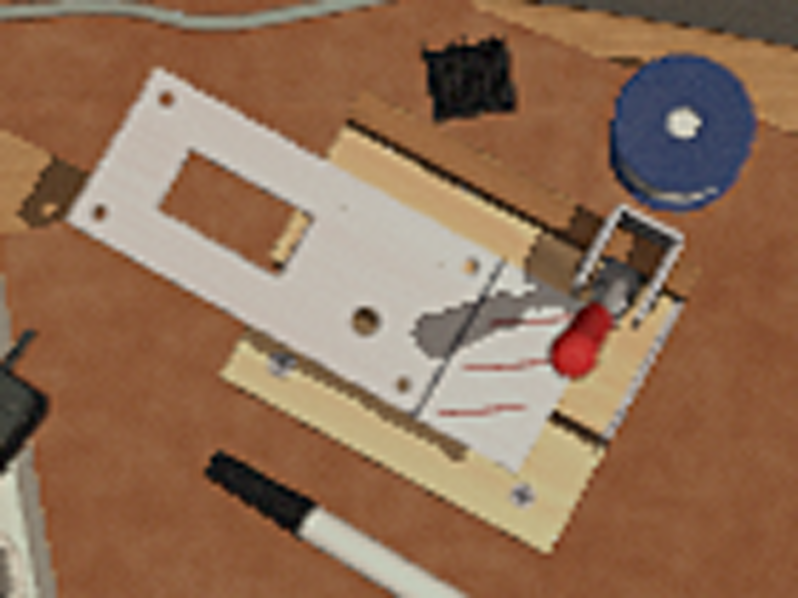

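View pics/scenecrop.png

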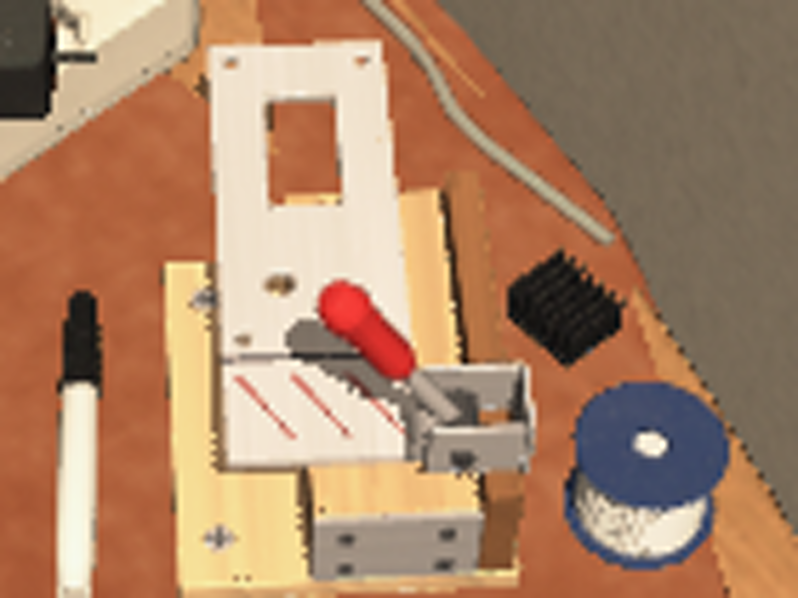

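The crop shows, in crop pixels, the base front corners at (222,375) and (551,552) and the steel ledge end from (606,440) to (683,300). The panel corners are at (157,68), (68,218) and (517,472), and the saw line runs (504,262) to (415,413). The lever leans a bit forward.

```bash
cat >>h.py <<'E'
def rigid(B,W): # 2d fit W=R B+t
    B=np.array(B,float);W=np.array(W);b=B-B.mean(0);w=W-W.mean(0)
    a=np.arctan2((b[:,0]*w[:,1]-b[:,1]*w[:,0]).sum(),(b*w).sum());R=np.array([[np.cos(a),-np.sin(a)],[np.sin(a),np.cos(a)]])
    t=W.mean(0)-R@B.mean(0);return a,R,t,(W-B@R.T-t)
E
python3 - <<'E'
from h import *
for n,o,base,led,pan in (('top0',(180,115),[(222,375),(551,552)],[(606,440),(683,300)],[(157,68),(68,218),(517,472),(415,413),(504,262)]),
   ('scene0',(205,150),[(165,262),(182,590)],[(312,515),(481,513)],[(380,42),(209,46),(222,467),(222,358)])):
    c=dict(np.load(n+'.npz'));f=lambda p:np.array(p)/5.7+o
    W=np.r_[ray(c,f(base),.012),ray(c,f(led),.05)][:,:2]
    a,R,t,e=rigid([(-.078,.075),(-.078,-.075),(-.03,-.075),(.03,-.075)],W)
    print(n,'yaw',np.degrees(a),'t',t,'err mm',(e*1e3).round(1).tolist())
    P=ray(c,f(pan),.054)[:,:2];PB=(P-t)@R
    print('panel in board',(PB*1e3).round(1).tolist())
    L=[(.035,.1),(-.035,.1),(-.035,-.1),(-.035,-.055),(.035,-.055)][:len(pan)]
    a,R2,t2,e=rigid(L,PB);print('panel',np.degrees(a),t2*1e3,(e*1e3).round(1).tolist())
E
```

```text
top0 yaw -28.063323848465377 t [ 0.5105764  -0.34369071] err mm [[0.1, -1.4], [0.4, -0.7], [-1.1, 1.9], [0.6, 0.3]]
panel in board [[13.3, 148.4], [-54.9, 149.9], [-59.4, -49.7], [-57.9, -4.5], [10.0, -6.8]]
panel -1.1597462564872205 [-22.73350228  49.33744706] [[-1.0, -0.2], [0.8, -0.1], [0.4, 0.3], [0.9, 0.5], [-1.1, -0.4]]
scene0 yaw -28.115427052267147 t [ 0.51158012 -0.34410883] err mm [[0.3, -2.2], [0.1, -1.9], [0.7, 3.0], [-1.1, 1.1]]
panel in board [[12.8, 146.7], [-55.3, 148.3], [-61.3, -52.7], [-58.6, -5.2]]
panel -1.2764727828913514 [-23.36158847  47.63958565] [[-1.1, -0.1], [0.8, -0.1], [-0.7, -1.2], [0.9, 1.4]]
```

>>> servo_tool(targets=[{"offset":[-0.323,-0.28,0],"dr":[0,0,0]},{"offset":[-0.323,-0.28,0],"dr":[0,0,0]},{"offset":[-0.323,-0.28,0],"dr":[0,0,0]},{"offset":[-0.323,-0.28,0],"dr":[0,0,0]},{"offset":[-0.323,-0.28,0],"dr":[0,0,0]},{"offset":[-0.323,-0.28,0],"dr":[0,0,0]},{"offset":[-0.323,-0.28,0],"dr":[0,0,0]},{"offset":[-0.323,-0.28,0],"dr":[0,0,0]},{"offset":[-0.323,-0.28,0],"dr":[0,0,0]},{"offset":[-0.323,-0.28,0],"dr":[0,0,0]},{"offset":[-0.323,-0.28,0],"dr":[0,0,0]}], gripper=1)

```text
time_s: 1.02
position: [0.404, 0.2464, 0.2225]
tcp_rot: [[-0.965, 0.261, 0.002], [0.261, 0.965, -0.002], [-0.002, -0.001, -1.0]]
force: [-0.2, 0.0, -0.5]
opening: 0.245
grasp_force: 0.0
```

>>> servo_tool(targets=[{"offset":[-0.187,-0.482,0],"dr":[0,0,13.2]},{"offset":[-0.187,-0.482,0],"dr":[0,0,13.2]},{"offset":[-0.187,-0.482,0],"dr":[0,0,13.2]},{"offset":[-0.187,-0.482,0],"dr":[0,0,13.2]},{"offset":[-0.187,-0.482,0],"dr":[0,0,13.2]},{"offset":[-0.187,-0.482,0],"dr":[0,0,13.2]},{"offset":[-0.187,-0.482,0],"dr":[0,0,13.2]},{"offset":[-0.187,-0.482,0],"dr":[0,0,13.2]},{"offset":[-0.187,-0.482,0],"dr":[0,0,13.2]},{"offset":[-0.187,-0.482,0],"dr":[0,0,13.2]},{"offset":[-0.187,-0.482,0],"dr":[0,0,13.2]},{"offset":[-0.187,-0.482,0],"dr":[0,0,13.2]},{"offset":[-0.187,-0.482,0],"dr":[0,0,13.2]},{"offset":[-0.187,-0.482,0],"dr":[0,0,13.2]},{"offset":[-0.187,-0.482,0],"dr":[0,0,13.2]}])

```text
time_s: 2.27
position: [0.4572, -0.2631, 0.2219]
tcp_rot: [[-0.881, 0.472, -0.001], [0.472, 0.881, 0.002], [0.002, 0.001, -1.0]]
force: [-0.7, -0.1, 0.6]
opening: 0.009
grasp_force: 0.0
```

```bash
cat >>h.py <<'E'
A=np.radians(-28.09);RB=np.array([[np.cos(A),-np.sin(A)],[np.sin(A),np.cos(A)]]);TB=np.array([.511,-.344])
def tcpb():
    s=bot.read_state();p=s['position'];b=(np.array(p[:2])-TB)@RB
    R=np.array(s['tcp_rot']);print('t',s['time_s'],'board mm',(b*1e3).round(1),'z',round(p[2]*1e3,1),'toolx yaw in board',np.degrees(np.arctan2(R[1,0],R[0,0])-A).round(2),'tilt',R[:2,2].round(4),'F board',(np.array(s['force'][:2])@RB).round(1),np.round(s['force'][2],1));return b
E
python3 - <<'E'
from h import *
tcpb();print(bot.read_state()['joint_positions'],bot.read_state()['opening'])
c=viewer.capture('wrist');np.savez('w0.npz',**c);crop(c,0,0,512,384,1.5,'pics/w0.png')
E
```

```text
t 2.2667 board mm [-85.6  46. ] z 221.9 toolx yaw in board 179.9 tilt [-0.0013  0.0021] F board [-0.5 -0.4] 0.6
[-4.20918778e+01  2.28334417e+01  9.59865866e+01  4.63767411e-02
  6.13176345e+01 -1.03924696e+02] 0.009300506397778234
```

View pics/w0.png

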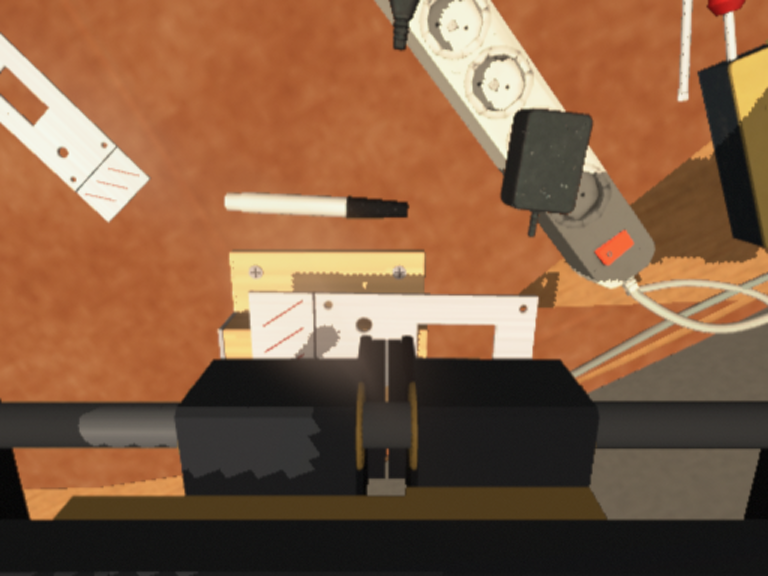

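The wrist view shows the closed fingertips at (387,345), the panel spanning (250,293)–(537,360), the marker at (315,207) and the charger at (548,160). The way down in front of the panel is clear.

>>> servo_tool(targets=[{"offset":[-0.003,-0.003,0.185],"dr":[0,0,0]},{"offset":[-0.003,-0.003,0.185],"dr":[0,0,0]},{"offset":[-0.003,-0.003,0.185],"dr":[0,0,0]},{"offset":[-0.003,-0.003,0.185],"dr":[0,0,0]},{"offset":[-0.003,-0.003,0.185],"dr":[0,0,0]},{"offset":[-0.003,-0.003,0.185],"dr":[0,0,0]}])

```text
time_s: 2.82
position: [0.456, -0.2626, 0.0337]
tcp_rot: [[-0.883, 0.469, -0.008], [0.469, 0.883, 0.008], [0.011, 0.003, -1.0]]
force: [0.3, 0.6, 0.7]
opening: 0.004
grasp_force: 0.0
```

```bash
python3 -c "
from h import *
tcpb()"
```

```text
t 2.8167 board mm [-86.8  45.9] z 33.7 toolx yaw in board 180.13 tilt [-0.0081  0.0077] F board [-0.1  0.7] 0.7
```

>>> servo_tool(targets=[{"offset":[-0.005,0,0],"dr":[0,0,0]},{"offset":[-0.01,0,0],"dr":[0,0,0]},{"offset":[-0.013,0,0],"dr":[0,0,0]},{"offset":[-0.015,0,0],"dr":[0,0,0]},{"offset":[-0.017,0,0],"dr":[0,0,0]},{"offset":[-0.019,0,0],"dr":[0,0,0]},{"offset":[-0.021,0,0],"dr":[0,0,0]},{"offset":[-0.023,0,0],"dr":[0,0,0]},{"offset":[-0.025,0,0],"dr":[0,0,0]},{"offset":[-0.027,0,0],"dr":[0,0,0]},{"offset":[-0.028,0,0],"dr":[0,0,0]},{"offset":[-0.028,0,0],"dr":[0,0,0]}])

```text
time_s: 3.82
position: [0.4782, -0.2761, 0.0376]
tcp_rot: [[-0.882, 0.471, -0.011], [0.471, 0.882, 0.009], [0.014, 0.003, -1.0]]
force: [-9.2, 7.3, 10.1]
opening: 0.008
grasp_force: 5.7
```

```bash
cat >>h.py <<'E'
def sat():
    c=viewer.capture('top');h=cv2.cvtColor(c['color'],cv2.COLOR_RGB2HSV)
    m=((h[...,1]<40)&(h[...,2]>170)).astype(np.uint8);m[:110]=0;m[220:]=0;m[:,:183]=0;m[:,330:]=0
    cs,_=cv2.findContours(m,0,2);k=max(cs,key=cv2.contourArea)
    b=cv2.boxPoints(cv2.minAreaRect(k));print('panel rect board mm',((ray(c,b,.054)[:,:2]-TB)@RB*1e3).round(1).tolist());return c
E
python3 - <<'E'
from h import *
tcpb();c=sat();np.savez('t1.npz',**c)
E
```

```text
t 3.8167 board mm [-60.9  44.5] z 37.6 toolx yaw in board 180.01 tilt [-0.0113  0.0094] F board [-11.6   2.1] 10.1
panel rect board mm [[-119.9, 13.6], [-107.6, 13.1], [-110.5, -51.1], [-122.7, -50.6]]
```

```bash
python3 - <<'E'
from h import *
c=viewer.capture('scene');np.savez('s1.npz',**c);crop(c,200,110,340,255,4.1,'pics/s1.png')
c=viewer.capture('wrist');tcpb()
im=c['color'][150:300,100:400,::-1];a=cv2.imread('pics/s1.png')
im=cv2.resize(im,(800-a.shape[1]-0,int((800-a.shape[1])/2)));o=np.zeros((600,800,3),np.uint8);o[:a.shape[0],:a.shape[1]]=a[:600];o[:im.shape[0],a.shape[1]:]=im;cv2.imwrite('pics/s1.png',o)
E
```

```text
t 3.9667 board mm [-60.9  44.4] z 37.6 toolx yaw in board 180.01 tilt [-0.0111  0.0093] F board [-11.8   0.6] 10.8
```

View pics/s1.png

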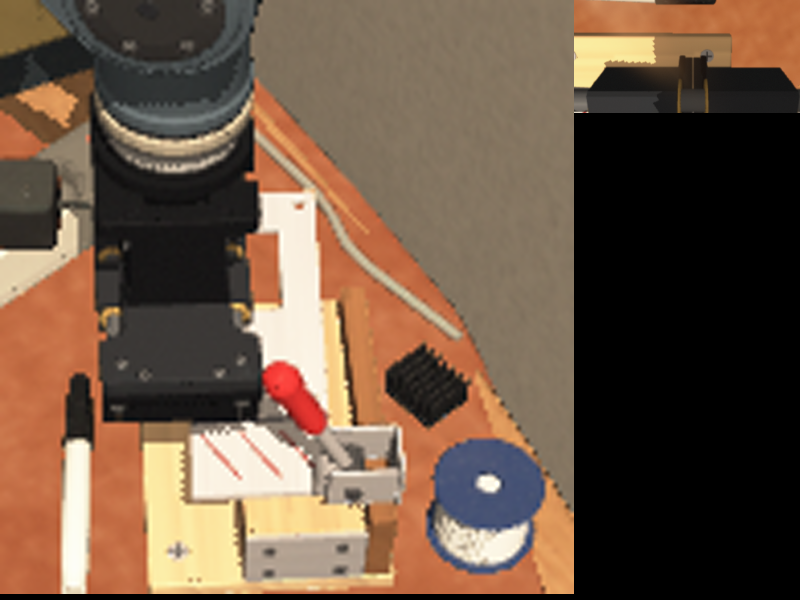

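```bash
python3 - <<'E'
from h import *
def red(c):
    h=cv2.cvtColor(c['color'],cv2.COLOR_RGB2HSV);m=(((h[...,0]<6)|(h[...,0]>174))&(h[...,1]>190)&(h[...,2]>120)).astype(np.uint8)
    n,l,s,ce=cv2.connectedComponentsWithStats(m);return [(s[i],ce[i]) for i in range(1,n) if s[i,4]>25]
def panel(c,n):pass
for n in('top0','scene0','s1'):
    c=dict(np.load(n+'.npz'))
    for s,ce in red(c):
        if 200<ce[0]<330 and 120<ce[1]<260: print(n,s,ce)
    for th in(0,.1,.2,.3,.4,.5):
        b=np.array([.022-.065*np.sin(th),-.05]);w=RB@b+TB;print(th,proj(c,[*w,.072+.065*np.cos(th)]).round(1))
c=dict(np.load('s1.npz'))
px=[(320,193),(191,498),(330,488)]
print('panel pts board',((ray(c,np.array(px)/4.1+(200,110),.054)[:,:2]-TB)@RB*1e3).round(1))
s=bot.read_state();print(s['moment'],s['tau'],s['grasp_force'])
E
```

```text
top0 [277 169  10  12  57] [281.57894737 174.9122807 ]
0 [[290.7 158.7]]
0.1 [[289.2 161.5]]
0.2 [[287.7 164.4]]
0.3 [[286.2 167.2]]
0.4 [[284.7 170. ]]
0.5 [[283.3 172.7]]
scene0 [261 200  17  16 133] [268.56390977 207.41353383]
0 [[287.6 204.2]]
0.1 [[284.2 204.4]]
0.2 [[280.7 204.9]]
0.3 [[277.4 205.5]]
0.4 [[274.1 206.4]]
0.5 [[271.  207.4]]
s1 [264 199  15  17 126] [271.17460317 206.57936508]
0 [[287.6 204.2]]
0.1 [[284.2 204.4]]
0.2 [[280.7 204.9]]
0.3 [[277.4 205.5]]
0.4 [[274.1 206.4]]
0.5 [[271.  207.4]]
panel pts board [[ 28.  147. ]
 [-55.4 -51.7]
 [ 13.4 -49.7]]
[ 0.93381535  1.66845725 -0.20573264] [ -0.21747564 -39.90556955 -15.1611793    0.19086785  -3.2768286
  -0.17695138] 5.680449898145525
```

>>> servo_tool(targets=[{"offset":[0.006,0,0],"dr":[0,0,0]},{"offset":[0.012,0,0],"dr":[0,0,0]},{"offset":[0.018,0,0],"dr":[0,0,0]},{"offset":[0.024,0,-0.04],"dr":[0,0,0]},{"offset":[0.024,0,-0.08],"dr":[0,0,0]},{"offset":[0.024,0,-0.12],"dr":[0,0,0]},{"offset":[0.15,0,-0.16],"dr":[0,0,0]},{"offset":[0.15,0,-0.16],"dr":[0,0,0]},{"offset":[0.15,0,-0.16],"dr":[0,0,0]},{"offset":[0.15,0,-0.16],"dr":[0,0,0]}])

```text
time_s: 4.8
position: [0.346, -0.2055, 0.1984]
tcp_rot: [[-0.882, 0.471, -0.004], [0.471, 0.882, 0.003], [0.005, 0.001, -1.0]]
force: [-0.3, 0.0, 0.3]
opening: 0.007
grasp_force: 0.0
```

```bash
python3 - <<'E'
from h import *
tcpb()
for n,b,f in(('top',(180,115,320,220),5.7),('scene',(205,150,345,255),5.7)):
    c=viewer.capture(n);np.savez(n+'2.npz',**c);crop(c,*b,f,f'pics/{n}2.png')
E
```

```text
t 4.8 board mm [-210.8   44.5] z 198.4 toolx yaw in board 180.0 tilt [-0.0037  0.0033] F board [-0.3 -0.1] 0.3
```

View pics/scene2.png

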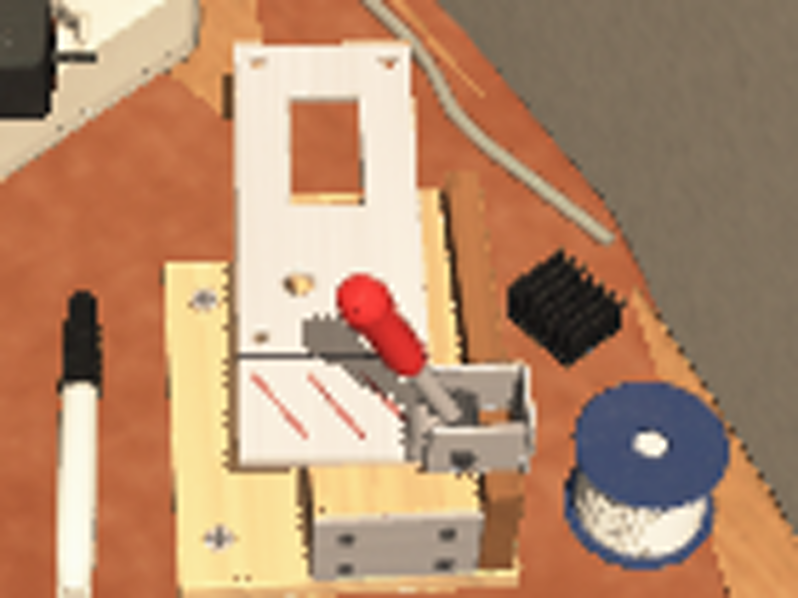

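The panel slid back a little and lies flat, with left corners at crop (237,45) and (410,42) and its right-front corner at (240,467). The lever tilted slightly to (363,298), so the gripper body probably brushed it.

```bash
cat >>h.py <<'E'
L0=np.array([(.035,.1),(-.035,.1),(-.035,-.1),(-.035,-.055)])
def pan(c):
    """panel pose in board from top view: white mask hull edges -> rectangle (back edge, left end, front edge)"""
    h=cv2.cvtColor(c['color'],cv2.COLOR_RGB2HSV)
    m=((h[...,1]<45)&(h[...,2]>150)).astype(np.uint8);z=np.zeros_like(m);z[112:225,184:330]=1;m*=z
    cs,_=cv2.findContours(m,0,1);k=max(cs,key=cv2.contourArea).reshape(-1,2)
    B=((ray(c,k,.054)[:,:2]-TB)@RB)*1e3
    y=B[:,1];fx=[];bx=[];ys=np.arange(-40,145,4)
    for q in ys:
        s=B[abs(y-q)<4]
        fx.append(s[:,0].min() if len(s) else np.nan);bx.append(s[:,0].max() if len(s) else np.nan)
    lx=B[abs(B[:,0]-np.median(B[:,0]))<15]
    print('area',cv2.contourArea(k),'front x at y',dict(zip(ys[::6].tolist(),np.round(fx,1)[::6].tolist())),'back',np.round(bx,1)[::6].tolist(),'ymax',y.max().round(1),'ymin',y.min().round(1))
E
python3 - <<'E'
from h import *
for n in('top0','top2'): pan(dict(np.load(n+'.npz')))
for n,px in (('scene0',[(380,42),(209,46),(222,467),(222,358)]),('scene2',[(410,42),(236,45),(240,467),(239,355)])):
    c=dict(np.load(n+'.npz'));PB=(ray(c,np.array(px)/5.7+(205,150),.054)[:,:2]-TB)@RB
    a,R2,t2,e=rigid(L0,PB);print(n,np.degrees(a),t2*1e3,(e*1e3).round(1).tolist())
E
```

```text
area 2406.0 front x at y {-40: -59.3, -16: -59.0, 8: -58.7, 32: -58.5, 56: -58.2, 80: -56.9, 104: -56.6, 128: -56.3} back [0.9, 10.1, 10.7, 11.0, 11.4, 11.8, 11.1, 12.5] ymax 151.4 ymin -48.6
area 2413.5 front x at y {-40: -55.3, -16: -54.1, 8: -52.9, 32: -51.5, 56: -50.2, 80: -49.0, 104: -47.6, 128: -46.4} back [2.8, 15.1, 16.6, 18.0, 19.3, 19.8, 21.2, 22.6] ymax 151.9 ymin -49.9
scene0 -1.3018998351585018 [-22.77741151  47.82709258] [[-1.1, -0.1], [0.8, -0.1], [-0.7, -1.2], [0.9, 1.4]]
scene2 -2.77910466142959 [-14.26380443  47.37003163] [[-0.2, 0.7], [0.4, -0.5], [-0.3, -2.1], [0.1, 1.9]]
```

View pics/top2.png

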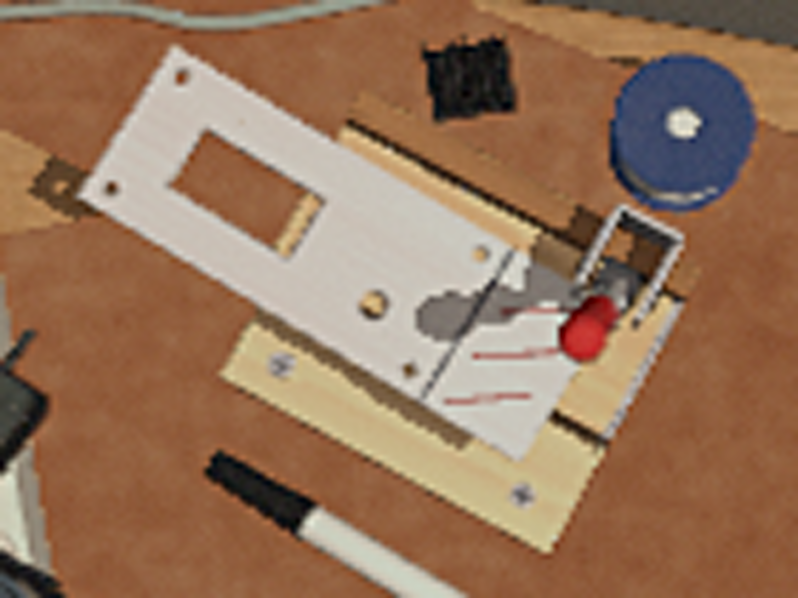

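```bash
python3 - <<'E'
from h import *
a=dict(np.load('top0.npz'));b=dict(np.load('scene0.npz'))
for name,pa,pb in(('strip end',(255,224),(378,224)),('bulge',(240,196),(396,182)),('charger corner',(292,285),(335,245))):
    for z in (0.02,.05,.1,.15,.2):
        A=(ray(a,np.array(pa)/1.56,z)[0,:2]-TB)@RB;B=(ray(b,np.array(pb)/1.56,z)[0,:2]-TB)@RB
        print(name,z,(A*1e3).round(),(B*1e3).round())
E
```

```text
strip end 0.02 [-64. 226.] [-49. 227.]
strip end 0.05 [-66. 217.] [-51. 198.]
strip end 0.1 [-70. 203.] [-53. 149.]
strip end 0.15 [-74. 189.] [-56. 101.]
strip end 0.2 [-79. 175.] [-58.  52.]
bulge 0.02 [-38. 266.] [-15. 320.]
bulge 0.05 [-41. 256.] [-17. 288.]
bulge 0.1 [-46. 240.] [-22. 234.]
bulge 0.15 [-52. 224.] [-26. 180.]
bulge 0.2 [-57. 208.] [-31. 126.]
charger corner 0.02 [-116.  134.] [-116.  186.]
charger corner 0.05 [-117.  128.] [-116.  159.]
charger corner 0.1 [-119.  118.] [-114.  112.]
charger corner 0.15 [-121.  108.] [-113.   66.]
charger corner 0.2 [-123.   98.] [-111.   20.]
```

The panel is flat with its centre near board (-15, 48) and yaw about -2.8°. Next I'll turn the tool 90° and push the left end.

>>> servo_tool(targets=[{"offset":[-0.199,0.122,0],"dr":[0,0,45]},{"offset":[-0.199,0.122,0],"dr":[0,0,90]},{"offset":[-0.199,0.122,0],"dr":[0,0,90]},{"offset":[-0.199,0.122,0],"dr":[0,0,90]},{"offset":[-0.199,0.122,0],"dr":[0,0,90]},{"offset":[-0.199,0.122,0],"dr":[0,0,90]},{"offset":[-0.199,0.122,0],"dr":[0,0,90]},{"offset":[-0.199,0.122,0],"dr":[0,0,90]},{"offset":[-0.199,0.122,0],"dr":[0,0,90]},{"offset":[-0.199,0.122,0],"dr":[0,0,90]},{"offset":[-0.199,0.122,0],"dr":[0,0,90]},{"offset":[-0.199,0.122,0],"dr":[0,0,90]},{"offset":[-0.199,0.122,0],"dr":[0,0,90]},{"offset":[-0.199,0.122,0],"dr":[0,0,90]},{"offset":[-0.199,0.122,0],"dr":[0,0,90]}])

```text
time_s: 6.15
position: [0.5858, -0.1968, 0.1969]
tcp_rot: [[0.469, 0.883, 0.001], [0.883, -0.469, -0.001], [0.0, 0.001, -1.0]]
force: [0.0, -0.7, 0.5]
opening: 0.004
grasp_force: 0.0
```

```bash
python3 -c "
from h import *
tcpb();print(bot.read_state()['joint_positions'])"
```

```text
t 6.15 board mm [ -3.3 165.1] z 196.9 toolx yaw in board 90.14 tilt [ 0.0012 -0.0006] F board [ 0.3 -0.6] 0.5
[-2.89187884e+01  3.13026899e+01  8.47029422e+01  4.09034937e-03
  6.39194667e+01 -9.74279818e-01]
```

>>> servo_tool(targets=[{"offset":[0.002,-0.007,0.04],"dr":[0,0,0]},{"offset":[0.002,-0.007,0.08],"dr":[0,0,0]},{"offset":[0.002,-0.007,0.12],"dr":[0,0,0]},{"offset":[0.002,-0.007,0.15],"dr":[0,0,0]},{"offset":[0.002,-0.007,0.172],"dr":[0,0,0]},{"offset":[0.002,-0.007,0.172],"dr":[0,0,0]},{"offset":[0.002,-0.007,0.172],"dr":[0,0,0]},{"offset":[0.002,-0.007,0.172],"dr":[0,0,0]}])

```text
time_s: 6.82
position: [0.5805, -0.1918, 0.0265]
tcp_rot: [[0.47, 0.883, 0.002], [0.883, -0.47, -0.001], [-0.0, 0.003, -1.0]]
force: [-0.1, 0.5, -0.2]
opening: 0.006
grasp_force: 0.0
```

```bash
python3 -c "
from h import *
tcpb()"
```

```text
t 6.8167 board mm [-10.4 167. ] z 26.5 toolx yaw in board 90.06 tilt [ 0.0025 -0.0013] F board [-0.3  0.4] -0.2
```

>>> servo_tool(targets=[{"offset":[-0.004,0,0],"dr":[0,0,0]},{"offset":[-0.007,0,0],"dr":[0,0,0]},{"offset":[-0.01,0,0],"dr":[0,0,0]},{"offset":[-0.013,0,0],"dr":[0,0,0]},{"offset":[-0.016,0,0],"dr":[0,0,0]},{"offset":[-0.019,0,0],"dr":[0,0,0]},{"offset":[-0.022,0,0],"dr":[0,0,0]},{"offset":[-0.025,0,0],"dr":[0,0,0]}])

```text
time_s: 7.48
position: [0.5676, -0.2129, 0.026]
tcp_rot: [[0.471, 0.882, 0.001], [0.882, -0.471, 0.001], [0.001, 0.001, -1.0]]
force: [2.2, 5.0, 4.0]
opening: 0.003
grasp_force: 2.6
```

```bash
python3 - <<'E'
from h import *
tcpb();c=viewer.capture('scene');np.savez('s3.npz',**c);crop(c,195,130,345,255,4,'pics/s3.png')
E
```

```text
t 7.4833 board mm [-11.8 142.3] z 26.0 toolx yaw in board 89.98 tilt [0.0011 0.0006] F board [-0.5  5.5] 4.0
```

View pics/s3.png

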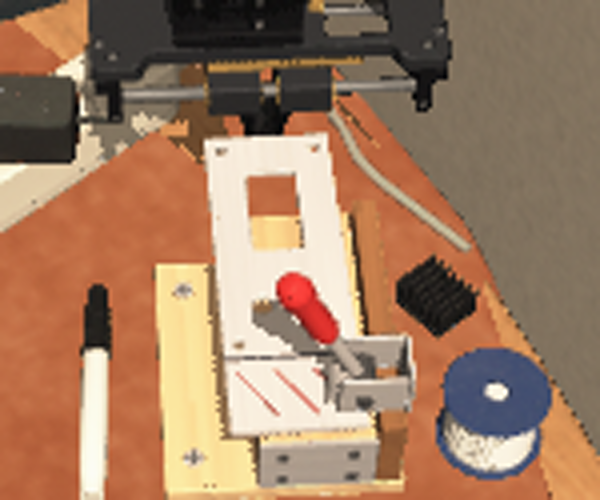

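The panel moved right, with left corners at crop (205,140) and (325,135), right-front corner at (232,435) and saw line at (226,357). Everything else is undisturbed. From here I'll measure numerically.

```bash
cat >>h.py <<'E'
def spose(c,verbose=1):
    """panel pose in board frame from scene view: front edge points + saw line/ends by white mask"""
    h=cv2.cvtColor(c['color'],cv2.COLOR_RGB2HSV)
    m=((h[...,1]<40)&(h[...,2]>165)).astype(np.uint8)
    n,l,s,ce=cv2.connectedComponentsWithStats(m)
    z=np.zeros_like(m)
    for i in range(1,n):
        w=(ray(c,ce[i],.054)[0,:2]-TB)@RB
        if s[i,4]>60 and abs(w[0]+.015)<.06 and -.15<w[1]<.16: z[l==i]=1
    cs,_=cv2.findContours(z,0,1);k=np.vstack(cs).reshape(-1,2)
    B=((ray(c,k,.054)[:,:2]-TB)@RB)*1e3
    ys=np.arange(-150,160,6);F=[]
    for q in ys:
        t=B[abs(B[:,1]-q)<3]
        if len(t)>1:F.append((q,t[:,0].min()))
    F=np.array(F);p=np.polyfit(F[:,1]*0+F[:,0],F[:,1],1)
    for _ in range(4):
        r=F[:,1]-np.polyval(p,F[:,0]);g=abs(r)<max(1.5,1.5*np.median(abs(r)));p=np.polyfit(F[g,0],F[g,1],1)
    print('front edge x at y=-50,0,75:',np.polyval(p,[-50,0,75]).round(1),'yaw',-np.degrees(np.arctan(p[0])).round(2),'n',g.sum(),'y range',B[:,1].min().round(1),B[:,1].max().round(1))
    return z
def sawline(c,y0=None):
    """dark line y along panel, sampled in board coordinates at several x"""
    g=cv2.cvtColor(c['color'],cv2.COLOR_RGB2GRAY).astype(np.float32)
    for x in (-45,-38,-30,-22,-14):
        ys=np.arange(-95,70,.5);P=np.c_[np.full(len(ys),x),ys]/1e3@RB.T+TB
        uv=proj(c,np.c_[P,np.full(len(ys),.054)]).astype(np.float32)
        v=cv2.remap(g,uv[:,0][:,None],uv[:,1][:,None],1).ravel()
        bg=cv2.blur(v[:,None],(1,25)).ravel();d=bg-v
        o=[];dd=d.copy()
        for _ in range(3):
            i=dd.argmax();o.append((float(ys[i]),int(d[i])));dd[max(0,i-12):i+12]=0
        print('x',x,o)
E
python3 - <<'E'
from h import *
for n,px in (('s3',[(325,135),(205,140),(232,435),(226,357)]),):
    c=dict(np.load(n+'.npz'));PB=(ray(c,np.array(px)/4+(195,130),.054)[:,:2]-TB)@RB
    a,R2,t2,e=rigid(L0,PB);print(n,np.degrees(a),t2*1e3,(e*1e3).round(1).tolist())
for n in('scene0','scene2','s3'): c=dict(np.load(n+'.npz'));print(n);spose(c);sawline(c)
E
```

```text
s3 0.6681557475138422 [-10.06410667  29.43491772] [[-1.8, -2.8], [0.7, -2.1], [0.2, 1.1], [0.9, 3.8]]
scene0
front edge x at y=-50,0,75: [-58.1 -57.2 -55.8] yaw -1.06 n 28 y range -49.0 148.4
x -45 [(-53.5, 74), (-26.5, 73), (-4.0, 58)]
x -38 [(-54.0, 75), (-4.0, 70), (27.5, 53)]
x -30 [(-4.5, 87), (-19.5, 38), (29.5, 34)]
x -22 [(-95.0, 58), (-5.0, 52), (-30.5, 51)]
x -14 [(-5.5, 52), (26.0, 29), (-15.5, 26)]
scene2
front edge x at y=-50,0,75: [-54.5 -51.5 -47.1] yaw -3.4 n 32 y range -49.0 148.2
x -45 [(-3.5, 94), (-53.5, 72), (4.0, 69)]
x -38 [(-4.0, 105), (-54.0, 49), (-29.5, 20)]
x -30 [(-4.5, 104), (26.5, 27), (-78.5, 18)]
x -22 [(-5.0, 76), (-23.0, 67), (-95.0, 60)]
x -14 [(-5.5, 41), (24.5, 27), (-35.5, 27)]
s3
front edge x at y=-50,0,75: [-43.6 -44.1 -45. ] yaw 0.64 n 33 y range -67.1 128.5
x -45 [(-70.0, 52), (-21.5, 46), (-58.5, 13)]
x -38 [(-70.5, 69), (-14.5, 64), (-22.0, 58)]
x -30 [(-22.5, 98), (-44.5, 39), (-69.0, 28)]
x -22 [(-23.0, 98), (-95.0, 61), (-55.0, 53)]
x -14 [(-23.0, 65), (-10.5, 32), (-38.5, 26)]
```

>>> servo_tool(targets=[{"offset":[-0.003,0,0],"dr":[0,0,0]},{"offset":[-0.006,0,0],"dr":[0,0,0]},{"offset":[-0.009,0,0],"dr":[0,0,0]},{"offset":[-0.012,0,0],"dr":[0,0,0]},{"offset":[-0.015,0,0],"dr":[0,0,0]},{"offset":[-0.018,0,0],"dr":[0,0,0]},{"offset":[-0.021,0,0],"dr":[0,0,0]},{"offset":[-0.024,0,0],"dr":[0,0,0]},{"offset":[-0.027,0,0],"dr":[0,0,0]},{"offset":[-0.03,0,0],"dr":[0,0,0]},{"offset":[-0.033,0,0],"dr":[0,0,0]},{"offset":[-0.036,0,0],"dr":[0,0,0]},{"offset":[-0.039,0,0],"dr":[0,0,0]},{"offset":[-0.042,0,0],"dr":[0,0,0]},{"offset":[-0.044,0,0],"dr":[0,0,0]},{"offset":[-0.046,0,0],"dr":[0,0,0]},{"offset":[-0.047,0,0],"dr":[0,0,0]},{"offset":[-0.047,0,0],"dr":[0,0,0]}])

```text
time_s: 9.03
position: [0.5449, -0.2549, 0.0255]
tcp_rot: [[0.471, 0.882, -0.0], [0.882, -0.471, -0.0], [-0.0, -0.0, -1.0]]
force: [0.2, -1.0, -0.3]
opening: 0.006
grasp_force: 0.0
```

```bash
python3 - <<'E'
from h import *
tcpb();c=viewer.capture('scene');np.savez('s4.npz',**c);spose(c);sawline(c)
E
```

```text
t 9.0333 board mm [-12.   94.6] z 25.5 toolx yaw in board 90.0 tilt [-0.0002 -0.0002] F board [ 0.7 -0.8] -0.3
front edge x at y=-50,0,75: [-42.2 -43.4 -45.3] yaw 1.45 n 33 y range -117.1 82.4
x -45 [(-29.0, 25), (28.0, 15), (4.0, 13)]
x -38 [(-73.0, 106), (69.5, 40), (-63.5, 22)]
x -30 [(-73.5, 69), (-90.0, 23), (0.5, 16)]
x -22 [(-71.5, 59), (-5.0, 33), (10.5, 27)]
x -14 [(-72.0, 102), (-84.0, 43), (-10.5, 32)]
```

>>> servo_tool(targets=[{"offset":[0.012,0,0],"dr":[0,0,0]},{"offset":[0.012,0,-0.03],"dr":[0,0,0]},{"offset":[0.012,0,-0.07],"dr":[0,0,0]},{"offset":[0.012,0,-0.11],"dr":[0,0,0]},{"offset":[-0.01,-0.035,-0.11],"dr":[0,0,0]},{"offset":[-0.04,-0.06,-0.11],"dr":[0,0,0]},{"offset":[-0.07,-0.072,-0.11],"dr":[0,0,0]},{"offset":[-0.07,-0.072,-0.11],"dr":[0,0,0]},{"offset":[-0.07,-0.072,-0.11],"dr":[0,0,0]},{"offset":[-0.07,-0.072,-0.07],"dr":[0,0,0]},{"offset":[-0.07,-0.072,-0.03],"dr":[0,0,0]},{"offset":[-0.07,-0.072,0],"dr":[0,0,0]},{"offset":[-0.07,-0.072,0],"dr":[0,0,0]},{"offset":[-0.07,-0.072,0],"dr":[0,0,0]}])

```text
time_s: 10.25
position: [0.4489, -0.2809, 0.0242]
tcp_rot: [[0.47, 0.883, -0.003], [0.883, -0.47, 0.003], [0.001, -0.004, -1.0]]
force: [1.4, -0.8, 0.3]
opening: 0.007
grasp_force: 0.0
```

```bash
python3 - <<'E'
from h import *
tcpb();c=viewer.capture('scene');spose(c);sawline(c)
E
```

```text
t 10.25 board mm [-84.5  26.4] z 24.2 toolx yaw in board 90.08 tilt [-0.0025  0.0028] F board [ 1.6 -0.1] 0.3
front edge x at y=-50,0,75: [-42.2 -43.5 -45.5] yaw 1.51 n 24 y range -117.7 56.8
x -45 [(60.5, 38), (25.5, 33), (36.0, 27)]
x -38 [(-73.0, 106), (25.0, 41), (-63.5, 27)]
x -30 [(-73.5, 68), (62.0, 37), (27.0, 32)]
x -22 [(-71.5, 59), (24.0, 39), (-5.0, 32)]
x -14 [(-72.0, 102), (-84.0, 43), (34.0, 33)]
```

>>> servo_tool(targets=[{"offset":[0,0.008,0],"dr":[0,0,0]},{"offset":[0,0.016,0],"dr":[0,0,0]},{"offset":[0,0.019,0],"dr":[0,0,0]},{"offset":[0,0.021,0],"dr":[0,0,0]},{"offset":[0,0.023,0],"dr":[0,0,0]},{"offset":[0,0.025,0],"dr":[0,0,0]},{"offset":[0,0.027,0],"dr":[0,0,0]},{"offset":[0,0.029,0],"dr":[0,0,0]},{"offset":[0,0.03,0],"dr":[0,0,0]}])

```text
time_s: 11.05
position: [0.4745, -0.296, 0.0254]
tcp_rot: [[0.471, 0.882, -0.002], [0.882, -0.471, 0.001], [0.0, -0.002, -1.0]]
force: [-3.4, 0.2, 2.5]
opening: 0.001
grasp_force: 1.5
```

```bash
python3 - <<'E'
from h import *
tcpb();c=viewer.capture('scene');spose(c);sawline(c)
E
```

```text
t 11.05 board mm [-54.8  25.1] z 25.4 toolx yaw in board 90.01 tilt [-0.0017  0.0014] F board [-3.1 -1.4] 2.5
front edge x at y=-50,0,75: [-41.9 -42.9 -44.3] yaw 1.1 n 22 y range -117.7 22.2
x -45 [(17.5, 39), (60.5, 26), (-24.0, 16)]
x -38 [(-73.0, 105), (14.5, 39), (-63.5, 28)]
x -30 [(-73.5, 68), (14.0, 26), (24.5, 26)]
x -22 [(24.0, 66), (-71.5, 59), (-5.0, 33)]
x -14 [(-72.0, 103), (-84.0, 42), (-10.5, 32)]
```

>>> servo_tool(targets=[{"offset":[0,0.0015,0],"dr":[0,0,0]},{"offset":[0,0.003,0],"dr":[0,0,0]},{"offset":[0,0.0045,0],"dr":[0,0,0]},{"offset":[0,0.006,0],"dr":[0,0,0]},{"offset":[0,0.006,0],"dr":[0,0,0]}])

```text
time_s: 11.52
position: [0.4783, -0.2979, 0.0254]
tcp_rot: [[0.47, 0.882, -0.005], [0.883, -0.47, 0.003], [0.001, -0.006, -1.0]]
force: [-6.8, 1.1, 5.8]
opening: 0.003
grasp_force: 3.9
```

```bash
python3 - <<'E'
from h import *
tcpb();c=viewer.capture('scene');spose(c);sawline(c)
E
```

```text
t 11.5167 board mm [-50.5  25.3] z 25.4 toolx yaw in board 90.04 tilt [-0.0048  0.0034] F board [-6.5 -2.2] 5.8
front edge x at y=-50,0,75: [-39.9 -39.2 -38.2] yaw -0.79 n 22 y range -118.2 22.1
x -45 [(47.0, 36), (33.0, 27), (60.5, 27)]
x -38 [(-73.0, 107), (14.5, 35), (60.5, 28)]
x -30 [(-73.5, 68), (-90.0, 37), (-64.0, 31)]
x -22 [(-74.0, 66), (24.0, 36), (-5.0, 33)]
x -14 [(-72.0, 59), (-86.0, 35), (-10.5, 32)]
```

>>> servo_tool(targets=[{"offset":[-0.003,0.0015,0],"dr":[0,0,0]},{"offset":[-0.003,0.003,0],"dr":[0,0,0]},{"offset":[-0.003,0.003,0],"dr":[0,0,0]},{"offset":[-0.003,-0.005,0],"dr":[0,0,0]},{"offset":[-0.003,-0.018,0],"dr":[0,0,0]},{"offset":[-0.003,-0.03,0],"dr":[0,0,0]},{"offset":[-0.003,-0.03,-0.04],"dr":[0,0,0]},{"offset":[-0.003,-0.03,-0.08],"dr":[0,0,0]},{"offset":[-0.003,-0.07,-0.12],"dr":[0,0,0]},{"offset":[-0.003,-0.11,-0.16],"dr":[0,0,0]},{"offset":[-0.003,-0.15,-0.16],"dr":[0,0,0]},{"offset":[-0.003,-0.17,-0.16],"dr":[0,0,0]},{"offset":[-0.003,-0.17,-0.16],"dr":[0,0,0]}])

```text
time_s: 12.65
position: [0.3229, -0.216, 0.186]
tcp_rot: [[0.471, 0.882, -0.005], [0.882, -0.471, 0.005], [0.002, -0.007, -1.0]]
force: [0.1, 2.0, -0.4]
opening: 0.008
grasp_force: 0.0
```

```bash
python3 - <<'E'
from h import *
tcpb()
for n in('scene','top'):
    c=viewer.capture(n);np.savez(n+'5.npz',**c);print(n);spose(c);sawline(c)
a=dict(np.load('scene5.npz'))['color'][145:255,215:340,::-1];b=dict(np.load('top5.npz'))['color'][125:215,210:315,::-1]
a=cv2.resize(a,None,fx=3.2,fy=3.2,interpolation=2);b=cv2.resize(b,None,fx=3.8,fy=3.8,interpolation=2)
o=np.zeros((360,800,3),np.uint8);o[:a.shape[0],:a.shape[1]]=a;o[:b.shape[0],400:400+b.shape[1]]=b[:,:400];cv2.imwrite('pics/v5.png',o)
E
```

```text
t 12.65 board mm [-226.2   24.3] z 186.0 toolx yaw in board 89.99 tilt [-0.0049  0.005 ] F board [-0.8  1.8] -0.4
scene
front edge x at y=-50,0,75: [-39.3 -39.1 -38.7] yaw -0.3 n 33 y range -118.1 80.3
x -45 [(1.5, 48), (30.5, 43), (22.5, 42)]
x -38 [(-73.0, 107), (17.0, 2), (49.5, 1)]
x -30 [(-73.5, 105), (-64.0, 54), (-90.0, 48)]
x -22 [(-74.0, 72), (-5.0, 34), (10.5, 28)]
x -14 [(-72.0, 56), (-84.0, 38), (-10.5, 32)]
top
front edge x at y=-50,0,75: [-40.5 -40.3 -40.1] yaw -0.19 n 33 y range -117.0 81.9
x -45 [(32.5, 5), (25.0, 5), (44.5, 5)]
x -38 [(-72.5, 47), (-62.0, 4), (-80.5, 2)]
x -30 [(-62.5, 54), (-72.0, 44), (-88.5, 34)]
x -22 [(-72.5, 50), (14.0, 36), (-40.5, 30)]
x -14 [(-73.0, 61), (-38.0, 45), (-84.5, 33)]
```

View pics/v5.png

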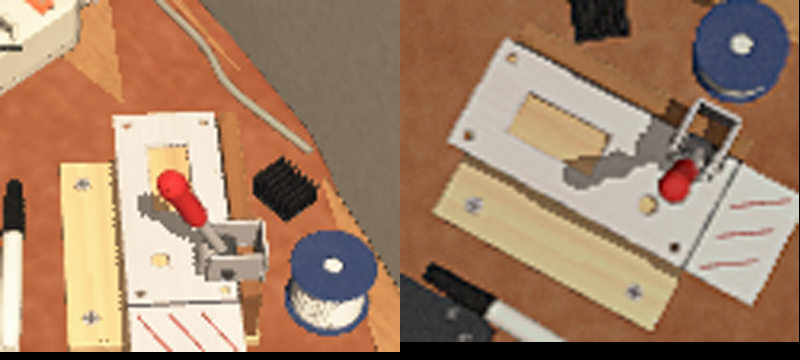

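The panel lies flush at the fence with its saw line within about 1–2 mm of the steel end, and the lever is still open. Next I'll bring the fingertip behind the lever.

>>> servo_tool(targets=[{"offset":[-0.0745,0.251,-0.02],"dr":[0,0,0]},{"offset":[-0.0745,0.251,-0.02],"dr":[0,0,0]},{"offset":[-0.0745,0.251,-0.02],"dr":[0,0,0]},{"offset":[-0.0745,0.251,-0.02],"dr":[0,0,0]},{"offset":[-0.0745,0.251,-0.02],"dr":[0,0,0]},{"offset":[-0.0745,0.251,-0.02],"dr":[0,0,0]},{"offset":[-0.0745,0.251,-0.02],"dr":[0,0,0]},{"offset":[-0.0745,0.251,-0.02],"dr":[0,0,0]},{"offset":[-0.0745,0.251,-0.02],"dr":[0,0,0]}])

```text
time_s: 13.5
position: [0.5165, -0.4068, 0.2042]
tcp_rot: [[0.471, 0.882, 0.0], [0.882, -0.471, -0.0], [0.0, 0.0, -1.0]]
force: [-1.3, 1.0, -0.6]
opening: 0.003
grasp_force: 0.0
```

```bash
python3 -c "
from h import *
tcpb()"
```

```text
t 13.5 board mm [ 34.5 -52.8] z 204.2 toolx yaw in board 90.01 tilt [ 0.0002 -0.    ] F board [-1.6  0.3] -0.6
```

>>> servo_tool(targets=[{"offset":[0.002,0,0.03],"dr":[0,0,0]},{"offset":[0.002,0,0.057],"dr":[0,0,0]},{"offset":[0.002,0,0.057],"dr":[0,0,0]},{"offset":[0.002,-0.01,0.058],"dr":[0,0,0]},{"offset":[0.002,-0.018,0.059],"dr":[0,0,0]},{"offset":[0.002,-0.023,0.061],"dr":[0,0,0]},{"offset":[0.002,-0.028,0.063],"dr":[0,0,0]},{"offset":[0.002,-0.033,0.065],"dr":[0,0,0]},{"offset":[0.002,-0.038,0.068],"dr":[0,0,0]},{"offset":[0.002,-0.042,0.07],"dr":[0,0,0]},{"offset":[0.002,-0.046,0.073],"dr":[0,0,0]},{"offset":[0.002,-0.046,0.073],"dr":[0,0,0]}])

```text
time_s: 14.5
position: [0.4747, -0.3819, 0.132]
tcp_rot: [[0.471, 0.882, -0.001], [0.882, -0.471, 0.001], [0.0, -0.002, -1.0]]
force: [0.0, -0.2, 0.4]
opening: 0.008
grasp_force: 0.1
```

```bash
cat >>h.py <<'E'
def lever(c):
    h=cv2.cvtColor(c['color'],cv2.COLOR_RGB2HSV);m=(((h[...,0]<6)|(h[...,0]>174))&(h[...,1]>190)&(h[...,2]>90)).astype(np.uint8)
    n,l,s,ce=cv2.connectedComponentsWithStats(m)
    for i in range(1,n):
        if s[i,4]>15 and 230<ce[i][0]<310 and 180<ce[i][1]<250: print('red',s[i,4],ce[i].round(1))
    for th in np.arange(.4,1.6,.2):
        w=RB@np.array([.022-.065*np.sin(th),-.05])+TB;print(th.round(2),proj(c,[*w,.072+.065*np.cos(th)])[0].round(1),end=' ')
E
python3 - <<'E'
from h import *
tcpb();c=viewer.capture('scene');lever(c);spose(c);sawline(c)
E
```

```text
t 14.5 board mm [-14.2 -50.5] z 132.0 toolx yaw in board 90.0 tilt [-0.0013  0.001 ] F board [ 0.1 -0.2] 0.4
red 120 [262.8 210.6]
0.4 [274.1 206.4] 0.6 [268.  208.6] 0.8 [262.7 211.5] 1.0 [258.4 214.8] 1.2 [255.2 218.4] 1.4 [253.3 222.2] 1.6 [252.8 225.9] front edge x at y=-50,0,75: [-21.5   1.9  37. ] yaw -25.07 n 15 y range -118.6 10.7
x -45 [(-31.5, 34), (-41.5, 30), (-60.5, 26)]
x -38 [(-73.0, 107), (-14.0, 42), (57.5, 33)]
x -30 [(-73.5, 106), (-64.0, 52), (-90.0, 46)]
x -22 [(-74.0, 69), (-20.0, 41), (16.0, 40)]
x -14 [(-72.0, 55), (-25.5, 42), (-84.0, 37)]
```

>>> servo_tool(targets=[{"offset":[0,-0.004,0.0035],"dr":[0,0,0]},{"offset":[0,-0.0075,0.0075],"dr":[0,0,0]},{"offset":[0,-0.011,0.0115],"dr":[0,0,0]},{"offset":[0,-0.014,0.0155],"dr":[0,0,0]},{"offset":[0,-0.017,0.02],"dr":[0,0,0]},{"offset":[0,-0.0195,0.024],"dr":[0,0,0]},{"offset":[0,-0.021,0.0275],"dr":[0,0,0]},{"offset":[0,-0.0225,0.031],"dr":[0,0,0]},{"offset":[0,-0.024,0.034],"dr":[0,0,0]},{"offset":[0,-0.025,0.0375],"dr":[0,0,0]},{"offset":[0,-0.026,0.041],"dr":[0,0,0]},{"offset":[0,-0.027,0.044],"dr":[0,0,0]},{"offset":[0,-0.0275,0.047],"dr":[0,0,0]},{"offset":[0,-0.0275,0.047],"dr":[0,0,0]}])

```text
time_s: 15.72
position: [0.4508, -0.3691, 0.0853]
tcp_rot: [[0.471, 0.882, -0.001], [0.882, -0.471, 0.001], [0.0, -0.001, -1.0]]
force: [-0.9, 0.1, 3.0]
opening: 0.006
grasp_force: 1.6
```

```bash
python3 - <<'E'
from h import *
tcpb();c=viewer.capture('scene');lever(c);sawline(c)
E
```

```text
t 15.7167 board mm [-41.3 -50.5] z 85.3 toolx yaw in board 90.01 tilt [-0.001   0.0007] F board [-0.8 -0.3] 3.0
red 45 [244.7 223.8]
red 27 [261.1 224.3]
0.4 [274.1 206.4] 0.6 [268.  208.6] 0.8 [262.7 211.5] 1.0 [258.4 214.8] 1.2 [255.2 218.4] 1.4 [253.3 222.2] 1.6 [252.8 225.9] x -45 [(28.0, 38), (-65.5, 25), (-75.0, 25)]
x -38 [(-73.0, 107), (-41.5, 42), (14.5, 39)]
x -30 [(-73.5, 105), (-42.0, 56), (-64.0, 52)]
x -22 [(-74.0, 70), (-42.5, 51), (-10.0, 25)]
x -14 [(-40.5, 81), (-72.0, 55), (-84.0, 37)]
```

>>> servo_tool(targets=[{"offset":[0,0,0.0015],"dr":[0,0,0]},{"offset":[0,0,0.003],"dr":[0,0,0]},{"offset":[0,0,0.003],"dr":[0,0,0]}])

```text
time_s: 16.02
position: [0.4507, -0.369, 0.0828]
tcp_rot: [[0.471, 0.882, -0.002], [0.882, -0.471, 0.001], [0.0, -0.002, -1.0]]
force: [-2.4, 1.1, 6.5]
opening: 0.004
grasp_force: 3.3
```

>>> servo_tool(targets=[{"offset":[0,0,-0.01],"dr":[0,0,0]},{"offset":[0,0,-0.04],"dr":[0,0,0]},{"offset":[0,0,-0.08],"dr":[0,0,0]},{"offset":[0,-0.03,-0.11],"dr":[0,0,0]},{"offset":[0,-0.07,-0.12],"dr":[0,0,0]},{"offset":[0,-0.11,-0.12],"dr":[0,0,0]},{"offset":[0,-0.15,-0.12],"dr":[0,0,0]},{"offset":[0,-0.16,-0.12],"dr":[0,0,0]},{"offset":[0,-0.16,-0.12],"dr":[0,0,0]},{"offset":[0,-0.16,-0.12],"dr":[0,0,0]}])

```text
time_s: 16.85
position: [0.3108, -0.2949, 0.203]
tcp_rot: [[0.472, 0.882, 0.002], [0.882, -0.472, -0.002], [-0.001, 0.002, -1.0]]
force: [0.9, -1.2, -0.8]
opening: 0.006
grasp_force: 0.0
```

```bash
python3 - <<'E'
from h import *
tcpb()
for n in('scene','top'):
    c=viewer.capture(n);print(n);lever(c);spose(c);sawline(c)
    h=cv2.cvtColor(c['color'],cv2.COLOR_RGB2HSV);m=(((h[...,0]<6)|(h[...,0]>174))&(h[...,1]>180)&(h[...,2]>90)).astype(np.uint8)
    for th in (1.2,1.4,1.5):
        b=[RB@np.array([.022-s*np.sin(th),-.05])+TB for s in(.04,.09)];print(th,proj(c,[[*b[i],.072+s*np.cos(th)] for i,s in enumerate((.04,.09))]).round(1).tolist())
    ys,xs=np.nonzero(m[150:250,220:320]);print('red box',xs.min()+220,xs.max()+220,ys.min()+150,ys.max()+150,'mean',xs.mean()+220,ys.mean()+150)
E
```

```text
t 16.85 board mm [-199.7  -51. ] z 203.0 toolx yaw in board 89.94 tilt [ 0.0016 -0.0018] F board [ 1.4 -0.6] -0.8
scene
red 110 [251.3 224.6]
0.4 [274.1 206.4] 0.6 [268.  208.6] 0.8 [262.7 211.5] 1.0 [258.4 214.8] 1.2 [255.2 218.4] 1.4 [253.3 222.2] 1.6 [252.8 225.9] front edge x at y=-50,0,75: [-39.3 -39.1 -38.7] yaw -0.3 n 30 y range -118.1 80.3
x -45 [(1.5, 48), (30.5, 44), (22.5, 41)]
x -38 [(-73.0, 107), (-44.0, 54), (-27.0, 38)]
x -30 [(-73.5, 106), (-64.0, 53), (-45.0, 49)]
x -22 [(-74.0, 70), (-43.0, 45), (-28.5, 32)]
x -14 [(-40.5, 71), (-72.0, 56), (-84.0, 38)]
1.2 [[266.9, 220.5], [243.3, 216.2]]
1.4 [[265.7, 222.8], [240.8, 221.5]]
1.5 [[265.4, 224.0], [240.3, 224.1]]
red box 240 264 221 228 mean 251.62424242424242 224.4
top
red 100 [273.6 190. ]
0.4 [284.7 170. ] 0.6 [281.9 175.3] 0.8 [279.5 180.1] 1.0 [277.5 184.1] 1.2 [276.  187.2] 1.4 [275.1 189.3] 1.6 [274.7 190.3] front edge x at y=-50,0,75: [-40.4 -40.3 -40.1] yaw -0.16 n 30 y range -117.6 81.9
x -45 [(-42.0, 29), (32.5, 7), (-53.5, 6)]
x -38 [(-72.5, 46), (-29.0, 39), (-52.5, 30)]
x -30 [(-62.5, 56), (-72.0, 43), (-42.0, 38)]
x -22 [(-42.5, 54), (-72.5, 49), (-52.5, 40)]
x -14 [(-73.0, 61), (-33.5, 40), (1.5, 38)]
1.2 [[281.1, 178.1], [270.8, 196.5]]
1.4 [[280.4, 179.4], [269.6, 199.3]]
1.5 [[280.3, 179.9], [269.3, 200.1]]
red box 267 280 180 200 mean 273.56060606060606 190.4318181818182
```

```bash
python3 -c "
from rig import ticket
print(ticket.hand_in())"
```

```text
the job is handed in; nothing more can be done
None
```

I slid the panel flush against the fence, with its saw line about 2 mm short of the ledge's right end by camera (5 mm allowed). I then pressed the clamp lever down to about 1.5 rad and handed the job in at about 17 s; no verdict came back. The marker, spool and heat sink were not touched.

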